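Gather the fittings in the tote's cut-off corner

ROBOT

A 6-joint arm with a two-finger parallel gripper is mounted at the origin on the work surface. World frame = base frame: x ahead of the robot, y to its left, z up, the work surface at z = 0. Lengths are in mm, angles in degrees, forces in N, time in s.
With the tool pointing down it reaches from about 275 to 1000 mm from the base axis. Payload 8.4 kg.
Tool frame: the origin (TCP) lies at the very end of the fingers, on their centre line; the grasp point (between the pads) lies 19 mm behind it; z points along the fingers, y is the direction in which the jaws open and shut (so a half turn about z gives the same grasp; the last joint's range is limited). The gripper opens to 85 mm and grips with 20 to 120 N. Pads are 22 mm wide; open, the fingers measure 114 mm over their backs; the gripper's body (76 mm by 85 mm) begins 54 mm behind the grasp point. The pads swing forward as they close: fully open they stand 13 mm farther back than shut.
Start: joints at [65.065, 20.225, 93.587, -0, 66.188, -0.138], TCP at [262.133, 567.375, 231.281] pointing down, gripper open.
Joint ranges: [-150.9, 150.9], [-52.94, 120.26], [3.33, 152.33], [-74.26, 254.26], [0, 154.13], [-172.89, 172.89]. Speed limits (degrees/s): [127.2, 127.2, 159.86, 180, 180, 180].

INTERFACE

Orientations are given as a 3x3 rotation matrix whose columns are the frame's x, y, z axes.
In Python, from rig import * gives the robot as it stands.
- The arm moves only by the tool drive_tool, never from a script. Its argument "increments" is a list of rows, each a list of 3 entries, a list of its own where there are three numbers: the shift along the tool's x, y, z in m, then the turn, a rotation vector about the tool's x, y, z in rad, then the opening, from 0 (shut) to 1 (fully open). In form: [[[x, y, z], [rx, ry, rz], hand], ...]. A call has 1 to 5 rows; each row shifts and turns the commanded pose from where the row before left it, along the tool's axes as they then stand; what a row does not reach is not made up. A row lasts 1/10 s, in which the tool goes at most 50 mm and 8.59 degrees, less where a joint would pass 70% of its speed; a pose out of reach is approached as far as the arm can. A call with a gripper value outside its range is refused whole. The fingers move at their own pace and stop on an object; "force" is the grip in N (left out, the last holds). Time passes only in rows, so rows that do not move let the fingers close. It gives the time, the measured TCP pose, the force and the opening at its end, in the units of the state.
- get_obs(): the state, without advancing time (a new reading comes with each control period).
- get_image(name): name is "side" or "top"; returns the picture (420x560x3 uint8, red, green, blue); there is no depth.
- camera_params(name): a dict with "intrinsics" (3x3 intrinsics, pixels), "k1" (the pictures are not rectified: a ray, as slopes to the right and down, at radius r is drawn at 1 + k1 r^2 times it, then the intrinsics apply), "pose" (4x4, takes a point from camera to world coordinates). Camera axes: x right, y down, z forward; pixel columns grow to the right and rows downward; lengths in mm; the calibration is good to about 2 mm. A picture is of the moment at which its call begins. camera_params takes no time and is no camera call.
- finish_job(): hands the job in, once; it reports no verdict.
The state is a dict: "time": time; "joint_pos": joint angles; "joint_vel": joint speeds; "joint_torque": joint torques, N m; "ee_pos": TCP position; "tcp_rot": TCP orientation; "contact_force": force on the tool from outside, world axes, zero at the start; "ft_torque": the same for the moment, N m; "width": finger opening in mm.
Only numpy, scipy, OpenCV 4.12 (cv2) and the standard library are available. Lean on these libraries where they do the work, as an engineer would, in place of code of your own. Each camera call takes 0.05 s, during which the arm holds its last target.

TASK

Lift the small tote by its bar handle and tilt it so that the cut-off corner hangs lowest and all five loose steel fittings slide together into that corner, with none lost. Finish while still holding the tote in the gripper, steady and clear of the bench, tilted by 25 degrees or more with all the fittings gathered in the cut-off corner; do not put it down or let go. Leave the flask, bottle and beaker where they stand.

Things in the scene. Friction and masses are not known exactly. Their poses are not given: they have to be found in the camera images.
- tote: light grey open tote, 220 (its x) by 150 mm (its y), walls 60 high, 4 thick, floor 4 thick, about 0.35 kg, on the bench in any yaw. Origin: centre of its underside, z up. The corner at +x +y is cut off by a 45 degree wall (45 mm off each side), the others are square. A fixed bar handle runs above along its x between end posts. Smooth: fittings slide at friction about 0.2
- tote_grip (a point): middle of the tote's bar handle, 115 mm above the tote's underside over its centre; the bar is 16 mm wide (along tote y, flat sides), 24 mm tall and open to either side; clear space of 43 mm below the bar down to the level of the wall tops. Axes as the tote's
- tote_corner (a point): point on the tote's inner floor at the middle of the cut-off corner's 45 degree wall, at x +84.7, y +49.7, z +4 mm from the tote's origin; axes as the tote's
- nut0: stainless steel hexagon fitting, 18 mm across flats, 14 mm tall, 30 g, lying loose in the tote; origin at the centre of its underside
- nut1: stainless steel hexagon fitting, 18 mm across flats, 14 mm tall, 30 g, lying loose in the tote; origin at the centre of its underside
- nut2: stainless steel hexagon fitting, 18 mm across flats, 14 mm tall, 30 g, lying loose in the tote; origin at the centre of its underside
- collar0: stainless steel round collar fitting, 22 mm diameter, 10 mm tall, 25 g, lying loose in the tote; origin at the centre of its underside
- collar1: stainless steel round collar fitting, 22 mm diameter, 10 mm tall, 25 g, lying loose in the tote; origin at the centre of its underside
- flask: bystander: stoppered glass flask, 82 mm across the foot, 128 mm tall, origin at the centre of its underside
- bottle: bystander: amber glass bottle with black cap, 68 mm diameter, 150 mm tall, origin at the centre of its underside
- beaker: bystander: open glass beaker, 72 mm diameter, 85 mm tall, origin at the centre of its underside

How it is judged (in metres and radians):
At the end, for the whole second after the job is handed in: all five fittings at rest within 85 mm of the cut-off corner; tote gripped and still, tilted over 0.40 rad, cut-off corner lowest (x and y axes each over 0.06 rad below level), its inner floor there over 25 mm above the bench; tote touches no bystander (distance between each of nut0, nut1, nut2, collar0, collar1 and tote_corner below 0.085 m and linear speed of each of nut0, nut1, nut2, collar0, collar1, tote below 0.03 m/s and angle between tote's own z axis and vertical above 0.4 rad and angle between tote's own x axis and vertical above 1.63 rad and angle between tote's own y axis and vertical above 1.63 rad and height (world z) of tote_corner above 0.025 m and contact force between the fingers and tote above 2 N and angular speed of tote below 0.15 rad/s and contact force between tote and flask below 0.3 N and contact force between tote and bottle below 0.3 N and contact force between tote and beaker below 0.3 N); the arm keeps its last pose, push and grip.
It fails at once if the flask was moved more than 30 mm or tipped (distance of flask from where it was at the start of the episode above 0.03 m or angle between flask's own z axis and vertical above 0.5 rad).
It fails at once if the bottle was moved more than 30 mm or tipped (distance of bottle from where it was at the start of the episode above 0.03 m or angle between bottle's own z axis and vertical above 0.5 rad).
It fails at once if the beaker was moved more than 30 mm or tipped (distance of beaker from where it was at the start of the episode above 0.03 m or angle between beaker's own z axis and vertical above 0.5 rad).
It also fails if it takes over 35 s, if anything falls off the work surface, if the arm or the gripper's body presses on something with over 40 N, if the wrist force passes 120 N, or if a joint passes its speed limit or range.

## Working session

There is one attempt and no reset: what is moved stays moved. The work goes in short steps, Python scripts to look and compute and a tool call to move; the robot and the scene stay as the last step left them, time stands still between calls to the robot, and variables do not carry over. Pictures are saved under pics/ and viewed, and the job is handed in when it is done.

Besides the shell and the picture viewer there is one more tool, called after "Request:" as a command line: name --argument value ..., lists and objects as JSON in quotes. drive_tool: Moves the arm, as the interface text tells. Its arguments: {"type":"object","properties":{"increments":{"type":"array","items":{"type":"array"}},"force":{"type":"number"}},"required":["increments"]}

```bash
mkdir -p pics; ls
python3 - <<'E'
from rig import *
import cv2
for n in ("side","top"):
    im=get_image(n); cv2.imwrite(f"pics/{n}0.png",im[:,:,::-1])
    p=camera_params(n); print(n,p)
o=get_obs(); print(o)
E
```

```text
pics
side {'intrinsics': array([[495.46209133,   0.        , 276.4082679 ],
       [  0.        , 495.46209133, 215.76975397],
       [  0.        ,   0.        ,   1.        ]]), 'k1': -0.1714786098558384, 'pose': array([[ 9.99923115e-01,  6.71859530e-03,  1.04223204e-02,
         5.26138016e+02],
       [-1.98186369e-03, -7.43104502e-01,  6.69172452e-01,
        -8.28713375e+02],
       [ 1.22407721e-02, -6.69141659e-01, -7.43034053e-01,
         9.88801947e+02],
       [ 0.00000000e+00,  0.00000000e+00,  0.00000000e+00,
         1.00000000e+00]])}
top {'intrinsics': array([[401.43828666,   0.        , 282.01219479],
       [  0.        , 401.43828666, 211.2055133 ],
       [  0.        ,   0.        ,   1.        ]]), 'k1': 0.036056716434685006, 'pose': array([[ 1.10309126e-02, -9.96398755e-01,  8.40704492e-02,
         4.66954776e+02],
       [-9.99867974e-01, -1.19942582e-02, -1.09623263e-02,
        -1.09380550e+00],
       [ 1.19312109e-02, -8.39384253e-02, -9.96399512e-01,
         1.21036950e+03],
       [ 0.00000000e+00,  0.00000000e+00,  0.00000000e+00,
         1.00000000e+00]])}
{'time': 0.1, 'joint_pos': array([ 6.50675799e+01,  2.02590335e+01,  9.36231373e+01, -9.54759366e-04,
        6.61868424e+01, -1.38141095e-01]), 'joint_vel': array([ 0.02427293, -0.12592207, -0.10802849, -0.11717963,  0.02080371,
       -0.14094814]), 'joint_torque': array([ 1.37478841e-03, -6.06364560e+01, -3.42821002e+01,  1.74586271e-04,
        4.02699370e-03,  1.47666856e-05]), 'ee_pos': array([261.94159359, 567.01568803, 230.64365858]), 'tcp_rot': array([[-9.07822185e-01,  4.19355024e-01, -4.93935183e-04],
       [ 4.19355315e-01,  9.07821520e-01, -1.09868197e-03],
       [-1.23328157e-05, -1.20454221e-03, -9.99999274e-01]]), 'contact_force': array([-0.52124285, -0.31356624,  0.10957807]), 'ft_torque': array([-0.03593492,  0.04496124,  0.02145743]), 'width': 85.24172043038638}
```

View pics/side0.png

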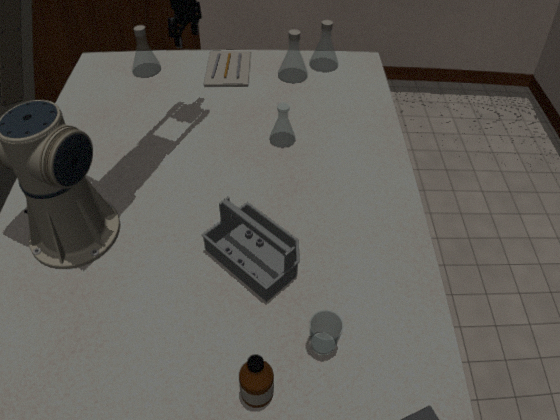

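View pics/top0.png

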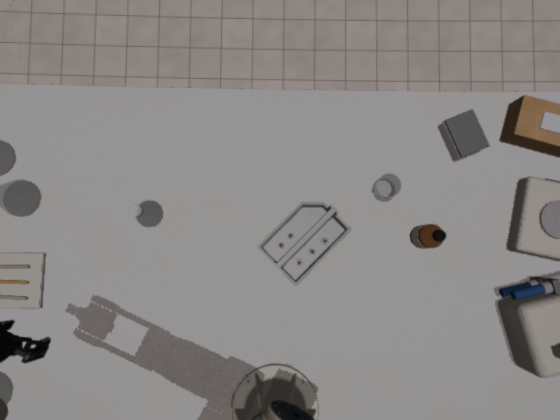

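Run:
```python
import cv2
a=cv2.imread("pics/top0.png")[190:295,245:365]; cv2.imwrite("pics/topc.png",cv2.convertScaleAbs(cv2.resize(a,None,fx=6,fy=6,interpolation=2)[:600],alpha=1.4))
a=cv2.imread("pics/side0.png")[190:305,190:310]; cv2.imwrite("pics/sidec.png",cv2.convertScaleAbs(cv2.resize(a,None,fx=5,fy=5,interpolation=2),alpha=1.6))
```

```text
(no output)
```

View pics/topc.png

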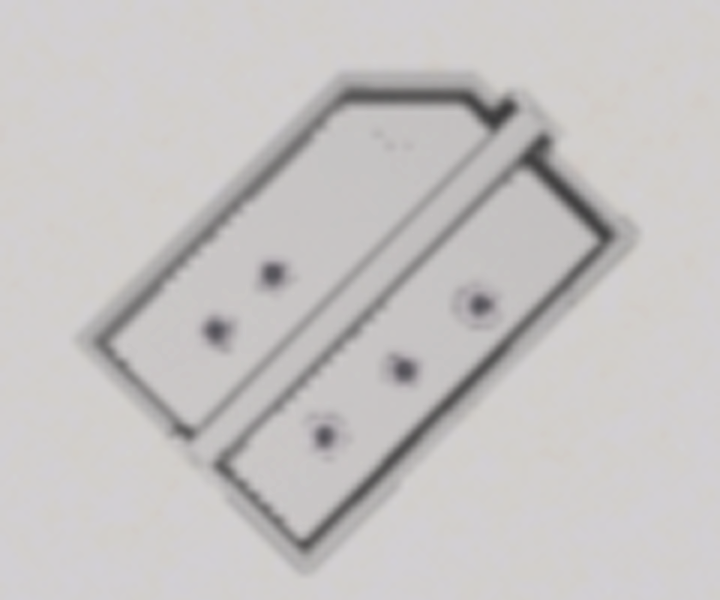

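View pics/sidec.png

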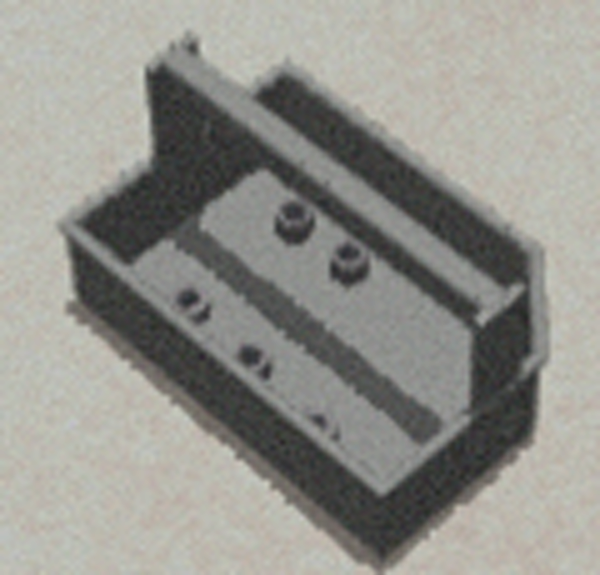

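```bash
cat > h.py <<'E'
from rig import *
import numpy as np, cv2
from scipy.optimize import least_squares
def proj(n,P,cp={}):
    if n not in cp: cp[n]=camera_params(n)
    c=cp[n]; T=np.linalg.inv(c["pose"]); P=np.atleast_2d(P)
    q=P@T[:3,:3].T+T[:3,3]
    K=c["intrinsics"]
    return cv2.projectPoints(q,np.zeros(3),np.zeros(3),K,np.array([c["k1"],0,0,0.]))[0][:,0]
E
python3 - <<'E'
from h import *
L=np.array
top=[((65,75,60),(340,75)),((110,30,60),(478,75)),((110,-75,60),(637,232)),((-110,-75,60),(305,573)),((-110,75,60),(78,340))]
side=[((-110,-75,60),(65,222)),((110,-75,60),(380,490)),((65,75,60),(540,240)),((-110,75,60),(285,65)),((110,-75,0),(380,568)),((-110,-75,0),(72,305))]
tp=L([a for a,_ in top],float);tu=L([[245+u/6-.5+.08,190+v/6-.5+.08] for _,(u,v) in top])
sp=L([a for a,_ in side],float);su=L([[190+u/5-.4,190+v/5-.4] for _,(u,v) in side])
def W(p,q):
    c,s=np.cos(q[2]),np.sin(q[2]); R=L([[c,-s,0],[s,c,0],[0,0,1]]); return p@R.T+L([q[0],q[1],0])
def f(q,w=3): 
    a=(proj("top",W(tp,q))-tu).ravel(); b=(proj("side",W(sp,q))-su).ravel()
    return np.r_[a,b] if w==3 else a if w==1 else b
for w in (1,2,3):
    r=least_squares(lambda q:f(q,w),[450,0,-.8]); print(w,r.x,np.degrees(r.x[2])); print(r.fun.reshape(-1,2).round(1).tolist())
q=r.x
# objects approx: project base candidates
for nm,(u,v) in dict(beaker=(383,189),bottle=(428,236),flask=(150,213)).items():
    g=least_squares(lambda p:(proj("top",[p[0],p[1],30])-[u,v]).ravel(),[450,0]).x; print(nm,g)
E
```

```text
1 [490.0034688  -78.16330567  -0.77215537] -44.241243609226714
[[0.3, 0.8], [-0.6, 0.7], [-1.0, 0.3], [0.4, -1.5], [0.9, -0.2]]
2 [488.78895158 -78.14590913  -0.7697749 ] -44.10485315100925
[[-0.4, 0.5], [0.5, -0.1], [-1.1, 2.0], [-0.1, 0.2], [0.6, -1.4], [0.6, -0.9]]
3 [489.25583702 -78.18178525  -0.77100594] -44.17538658977976
[[0.3, 1.0], [-0.7, 1.0], [-1.0, 0.5], [0.5, -1.2], [0.9, 0.1], [-0.2, 0.5], [0.6, -0.1], [-0.9, 2.1], [0.1, 0.2], [0.7, -1.3], [0.7, -1.0]]
beaker [ 636.25981875 -312.9484885 ]
bottle [ 498.6980284  -443.24701623]
flask [556.62541137 372.26381725]
```

Request:
drive_tool --increments '[[[-0.0318,-0.0327,0],[0,0,0],1],[[-0.0318,-0.0327,0],[0,0,0],1],[[-0.0318,-0.0327,0],[0,0,0],1],[[-0.0318,-0.0327,0],[0,0,0],1],[[-0.0318,-0.0327,0],[0,0,0],1]]'

```text
time: 0.6
ee_pos: [338.0, 350.4, 231.0]
tcp_rot: [[-0.908, 0.419, -0.0], [0.419, 0.908, -0.0], [0.0, -0.0, -1.0]]
contact_force: [0.1, 0.8, -0.5]
width: 85.7
```

Request:
drive_tool --increments '[[[-0.0318,-0.0327,0],[0,0,0],1],[[-0.0318,-0.0327,0],[0,0,0],1],[[-0.0318,-0.0327,0],[0,0,0],1],[[-0.0318,-0.0327,0],[0,0,0],1],[[-0.0318,-0.0327,0],[0,0,0],1]]'

```text
time: 1.1
ee_pos: [413.8, 135.3, 231.3]
tcp_rot: [[-0.908, 0.419, 0.0], [0.419, 0.908, 0.0], [-0.0, 0.0, -1.0]]
contact_force: [0.7, 1.6, -0.5]
width: 85.2
```

Request:
drive_tool --increments '[[[-0.0318,-0.0327,0],[0,0,0],1],[[-0.0318,-0.0327,0],[0,0,0],1],[[-0.0318,-0.0327,0],[0,0,0],1],[[-0.0318,-0.0327,0],[0,0,0],1],[[-0.0318,-0.0327,0],[0,0,0],1]]'

```text
time: 1.6
ee_pos: [489.5, -79.9, 231.2]
tcp_rot: [[-0.908, 0.42, -0.0], [0.42, 0.908, 0.0], [0.0, 0.0, -1.0]]
contact_force: [0.5, 0.5, -0.7]
width: 85.9
```

Request:
drive_tool --increments '[[[0,0,0],[0,0,0.113],1],[[0,0,0],[0,0,0.113],1],[[0,0,0],[0,0,0.1126],1],[[0,0,0],[0,0,0],1],[[0,0,0],[0,0,0],1]]'

```text
time: 2.1
ee_pos: [489.3, -77.9, 231.1]
tcp_rot: [[-0.719, 0.695, -0.0], [0.695, 0.719, 0.0], [0.0, -0.0, -1.0]]
contact_force: [-0.5, 0.2, 0.2]
width: 85.4
```

Request:
drive_tool --increments '[[[0,0,0.027],[0,0,0],1],[[0,0,0.027],[0,0,0],1],[[0,0,0.027],[0,0,0],1],[[0,0,0.027],[0,0,0],1],[[0,0,0.027],[0,0,0],1]]'

```text
time: 2.6
ee_pos: [489.5, -77.8, 95.4]
tcp_rot: [[-0.719, 0.695, 0.0], [0.695, 0.719, -0.0], [-0.0, 0.0, -1.0]]
contact_force: [0.7, -0.1, -0.2]
width: 85.5
```

Run:
```python
from h import *
a=get_image("side"); cv2.imwrite("pics/s1.png",cv2.resize(a[120:320,150:350,::-1],None,fx=3,fy=3,interpolation=2))
print(get_obs()["ee_pos"])
```

```text
[486.98171441 -77.35894894  91.72960867]
```

View pics/s1.png

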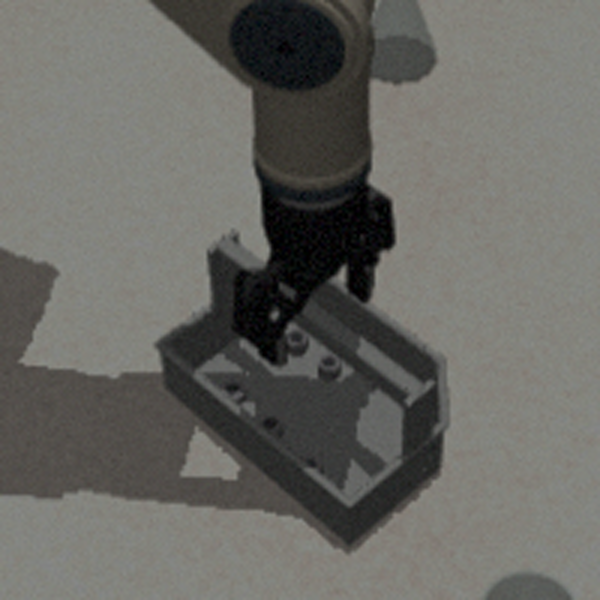

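The fingers straddle the bar, with the jaws at about (260,330) and (365,270) in the crop. I'll close the gripper now.

Request:
drive_tool --increments '[[[0,0,0],[0,0,0],0.5],[[0,0,0],[0,0,0],0.2],[[0,0,0],[0,0,0],0],[[0,0,0],[0,0,0],0],[[0,0,0],[0,0,0],0]]' --force 60

```text
time: 3.15
ee_pos: [490.1, -78.1, 97.3]
tcp_rot: [[-0.717, 0.697, 0.002], [0.697, 0.717, -0.0], [-0.001, 0.001, -1.0]]
contact_force: [0.4, -0.4, 5.1]
width: 14.9
```

Request:
drive_tool --increments '[[[0,0,0],[0,0,0],0],[[0,0,0],[0,0,0],0],[[0,0,0],[0,0,0],0],[[0,0,0],[0,0,0],0],[[0,0,0],[0,0,0],0]]' --force 110

```text
time: 3.65
ee_pos: [490.2, -78.1, 97.4]
tcp_rot: [[-0.717, 0.697, 0.002], [0.697, 0.717, -0.0], [-0.001, 0.001, -1.0]]
contact_force: [-2.0, -0.4, 7.3]
width: 14.8
```

Gripped. Lifting gently.

Request:
drive_tool --increments '[[[0,0,-0.01],[0,0,0],0],[[0,0,-0.02],[0,0,0],0],[[0,0,-0.025],[0,0,0],0],[[0,0,-0.025],[0,0,0],0],[[0,0,-0.025],[0,0,0],0]]'

```text
time: 4.15
ee_pos: [488.7, -77.8, 202.5]
tcp_rot: [[-0.717, 0.697, -0.001], [0.697, 0.717, 0.0], [0.001, -0.0, -1.0]]
contact_force: [1.1, -0.5, -4.9]
width: 14.4
```

Request:
drive_tool --increments '[[[0,0,-0.025],[0,0,0],0],[[0,0,-0.025],[0,0,0],0],[[0,0,-0.02],[0,0,0],0],[[0,0,-0.01],[0,0,0],0],[[0,0,0],[0,0,0],0]]'

```text
time: 4.65
ee_pos: [489.8, -78.0, 282.5]
tcp_rot: [[-0.717, 0.697, 0.002], [0.697, 0.717, -0.0], [-0.002, 0.001, -1.0]]
contact_force: [0.6, 0.2, -4.7]
width: 14.2
```

Run:
```python
from h import *
a=get_image("side"); cv2.imwrite("pics/s2.png",cv2.resize(a[60:320,150:410,::-1],None,fx=2.3,fy=2.3,interpolation=2))
print(get_obs()["joint_pos"])
```

```text
[-9.22211538e+00  5.72567046e+00  1.05739656e+02  5.98694764e-04
  6.85209870e+01 -5.50276537e+01]
```

View pics/s2.png

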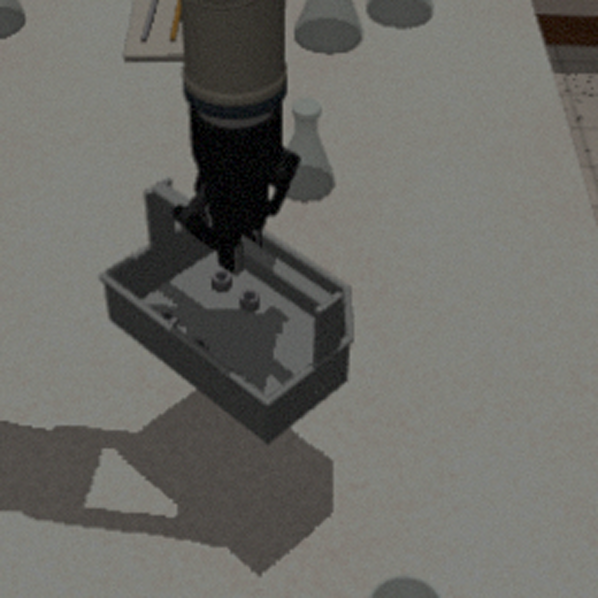

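Request:
drive_tool --increments '[[[0,0,0],[0.015,0.015,0],0],[[0,0,0],[0.025,0.025,0],0],[[0,0,0],[0.025,0.025,0],0],[[0,0,0],[0.025,0.025,0],0],[[0,0,0],[0.025,0.025,0],0]]'

```text
time: 5.2
ee_pos: [489.0, -77.9, 279.9]
tcp_rot: [[-0.707, 0.687, -0.166], [0.697, 0.717, -0.002], [0.118, -0.117, -0.986]]
contact_force: [0.2, -0.9, -4.8]
width: 14.4
```

Request:
drive_tool --increments '[[[0,0,0],[0.015,0.015,0],0],[[0,0,0],[0.015,0.015,0],0],[[0,0,0],[0.012,0.012,0],0],[[0,0,0],[0.012,0.012,0],0],[[0,0,0],[0.012,0.012,0],0]]'

```text
time: 5.7
ee_pos: [489.4, -77.9, 281.3]
tcp_rot: [[-0.694, 0.674, -0.254], [0.697, 0.717, -0.004], [0.18, -0.18, -0.967]]
contact_force: [1.1, 1.1, -5.0]
width: 14.4
```

Request:
drive_tool --increments '[[[0,0,0],[0.012,0.012,0],0],[[0,0,0],[0.012,0.012,0],0],[[0,0,0],[0.012,0.012,0],0],[[0,0,0],[0.012,0.012,0],0],[[0,0,0],[0.012,0.012,0],0]]'

```text
time: 6.2
ee_pos: [489.5, -78.0, 281.3]
tcp_rot: [[-0.676, 0.656, -0.335], [0.698, 0.716, -0.005], [0.237, -0.237, -0.942]]
contact_force: [-0.3, -0.3, -5.1]
width: 14.2
```

Run:
```python
from h import *
a=get_image("side"); cv2.imwrite("pics/s3.png",cv2.resize(a[60:320,150:410,::-1],None,fx=2.3,fy=2.3,interpolation=2))
a=get_image("top"); cv2.imwrite("pics/t3.png",cv2.resize(a[120:320,200:400,::-1],None,fx=3,fy=3,interpolation=2))
o=get_obs();print(o["joint_pos"],o["ee_pos"],o["tcp_rot"])
```

```text
[ -7.33958557  17.33014771  93.761931    -2.72111547  88.32352006
 -52.60075631] [489.628233   -77.95121815 280.99625409] [[-0.67602636  0.65614473 -0.33535422]
 [ 0.69765572  0.71641808 -0.0046509 ]
 [ 0.23720216 -0.23710592 -0.94208063]]
```

View pics/s3.png

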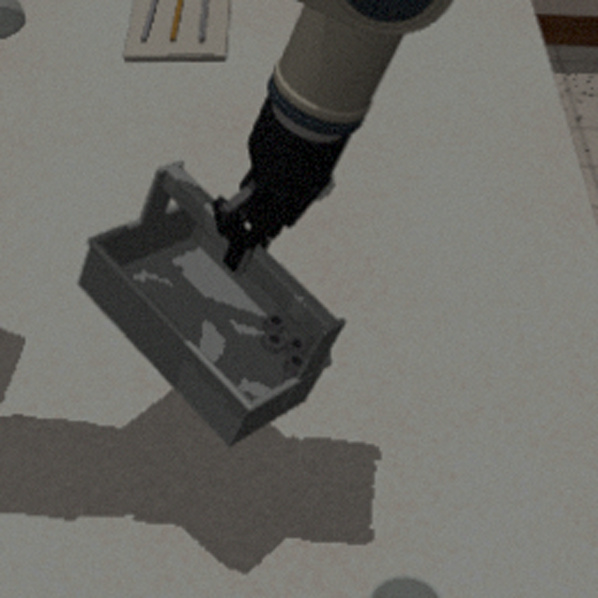

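View pics/t3.png

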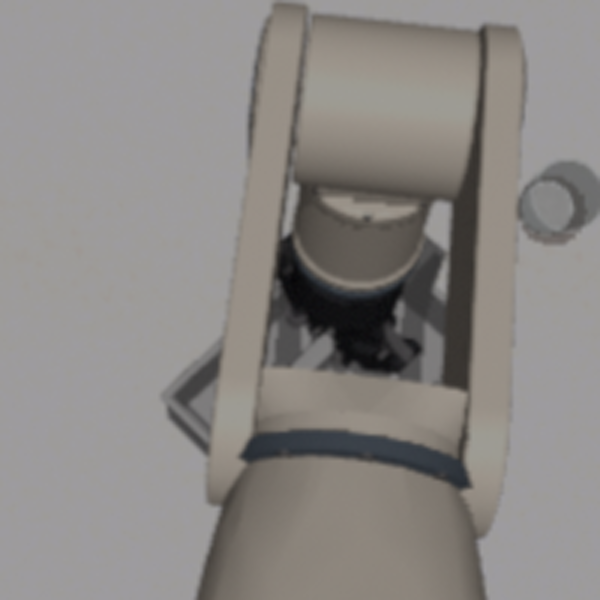

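The tote is at about 20° and the fittings have slid to the +x end, clustered around (275-297, 320-360) in the crop. I'll tilt it further.

Request:
drive_tool --increments '[[[0,0,0],[0.017,0.017,0],0],[[0,0,0],[0.017,0.017,0],0],[[0,0,0],[0.017,0.017,0],0],[[0,0,0],[0.017,0.017,0],0],[[0,0,0],[0.017,0.017,0],0]]'

```text
time: 6.8
ee_pos: [489.6, -78.0, 281.2]
tcp_rot: [[-0.642, 0.623, -0.447], [0.698, 0.716, -0.006], [0.316, -0.316, -0.895]]
contact_force: [0.2, 0.2, -4.3]
width: 14.2
```

Request:
drive_tool --increments '[[[0,0,0],[0.017,0.017,0],0],[[0,0,0],[0.017,0.017,0],0],[[0,0,0],[0.017,0.017,0],0],[[0,0,0],[0.017,0.017,0],0],[[0,0,0],[0.017,0.017,0],0]]'

```text
time: 7.3
ee_pos: [489.5, -78.0, 281.2]
tcp_rot: [[-0.6, 0.58, -0.551], [0.699, 0.715, -0.008], [0.389, -0.389, -0.835]]
contact_force: [-0.1, 0.4, -4.7]
width: 14.4
```

Request:
drive_tool --increments '[[[0,0,0],[0.01,0.01,0],0],[[0,0,0],[0,0,0],0],[[0,0,0],[0,0,0],0],[[0,0,0],[0,0,0],0],[[0,0,0],[0,0,0],0]]'

```text
time: 7.8
ee_pos: [489.4, -78.0, 281.5]
tcp_rot: [[-0.595, 0.576, -0.56], [0.699, 0.715, -0.008], [0.396, -0.396, -0.828]]
contact_force: [-0.6, 0.1, -5.3]
width: 14.6
```

Run:
```python
from h import *
a=get_image("side"); cv2.imwrite("pics/s4.png",cv2.convertScaleAbs(cv2.resize(a[150:270,180:310,::-1],None,fx=5,fy=5,interpolation=2)[:600],alpha=2))
o=get_obs();print(o["joint_pos"],o["ee_pos"],o["tcp_rot"],o["contact_force"])
```

```text
[ -6.43081969  26.00525292  85.97331252  -4.13618606 101.86312766
 -51.84861294] [489.38844194 -77.99406821 281.5075047 ] [[-0.59545465  0.57570574 -0.56035405]
 [ 0.69888305  0.71519261 -0.0078748 ]
 [ 0.39622751 -0.39631103 -0.82821575]] [-0.1645715   0.61413217 -4.33780964]
```

View pics/s4.png

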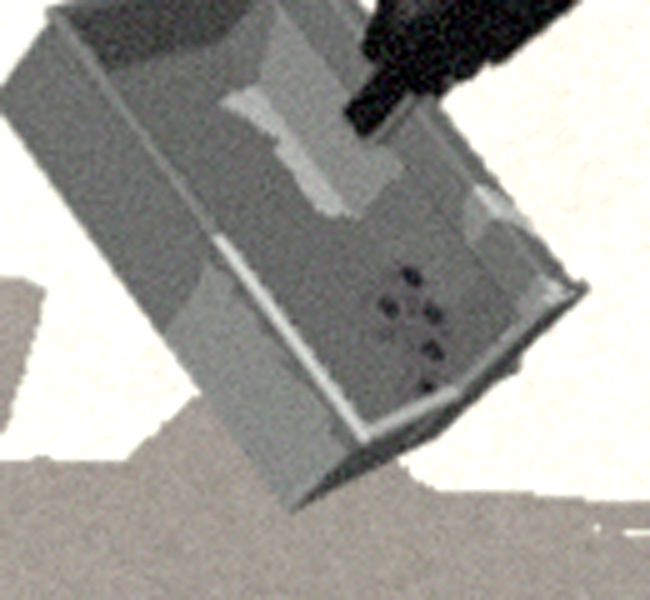

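All five fittings are in view, at about (412,275), (390,305), (432,313), (432,350) and (425,385) in the crop. I'll convert these to tote coordinates.

```bash
cat > chk.py <<'E'
from h import *
def tote(o):
    R=o["tcp_rot"]; T=np.c_[-R[:,0],R[:,1],-R[:,2]]
    return T, o["ee_pos"]-T@np.array([0,0,97.])   # TCP at 97 above underside
def run(pix,off,s,name):
    o=get_obs(); T,p=tote(o)
    print("tilt",np.degrees(np.arccos(T[2,2])),"ax",np.degrees(np.arccos(T[2,:2])),"corner",T@[84.7,49.7,4]+p)
    for u,v in pix:
        t=np.array([off[0]+u/s-.4,off[1]+v/s-.4])
        g=least_squares(lambda q:(proj("side",T@[q[0],q[1],16]+p)-t).ravel(),[80,40]).x
        print(g.round(0),"dist",np.hypot(*(g-[84.7,49.7])).round(0))
    a=cv2.imread(name)
    for c in [(110,-75,60),(-110,-75,60),(110,30,60),(65,75,60),(-110,75,60),(110,-75,0),(110,0,127),(110,30,4),(65,75,4),(110,-75,4)]:
        q=proj("side",T@np.array(c,float)+p)[0]; cv2.circle(a,tuple(int(x) for x in ((q-off+.4)*s).round()),4,(0,0,255) if c[2]>10 else (255,0,0),1)
    cv2.imwrite(name.replace(".png","_o.png"),a)
E
python3 -c "
from chk import *
run([(412,275),(390,305),(432,313),(432,350),(425,385)],(180,150),5,'pics/s4.png')"
```

```text
tilt 34.0841138634735 ax [113.34255275 113.34776487] corner [ 516.32309952 -102.3767458   151.22631168]
[40. 65.] dist 47.0
[49. 39.] dist 37.0
[60. 60.] dist 27.0
[76. 44.] dist 10.0
[89. 26.] dist 24.0
```

View pics/s4_o.png

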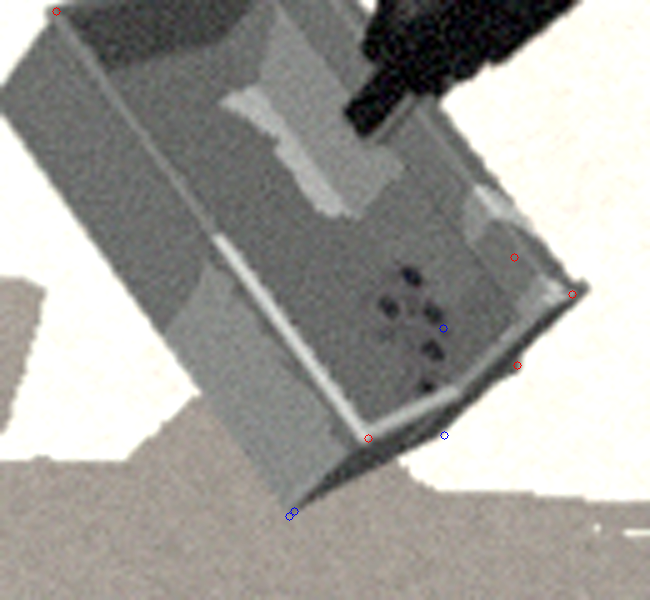

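The model matches the picture and every fitting is within about 50 mm of the corner. I'll hold once more and check that nothing moves.

Request:
drive_tool --increments '[[[0,0,0],[0,0,0],0],[[0,0,0],[0,0,0],0],[[0,0,0],[0,0,0],0],[[0,0,0],[0,0,0],0],[[0,0,0],[0,0,0],0]]'

```text
time: 8.35
ee_pos: [489.4, -77.9, 281.3]
tcp_rot: [[-0.595, 0.575, -0.561], [0.699, 0.715, -0.008], [0.397, -0.397, -0.828]]
contact_force: [-1.0, 0.6, -5.5]
width: 14.1
```

Run:
```python
from h import *
a=get_image("side"); cv2.imwrite("pics/s5.png",cv2.convertScaleAbs(cv2.resize(a[150:270,180:310,::-1],None,fx=5,fy=5,interpolation=2)[:600],alpha=2))
b=cv2.imread("pics/s4.png");c=cv2.imread("pics/s5.png");d=cv2.GaussianBlur(cv2.absdiff(b,c),(0,0),4).max(2);print("maxdiff",d.max(),d.mean())
f=get_image("side"); cv2.imwrite("pics/s6.png",f[:,:,::-1])
```

```text
maxdiff 32 5.370351282051282
```

View pics/s6.png

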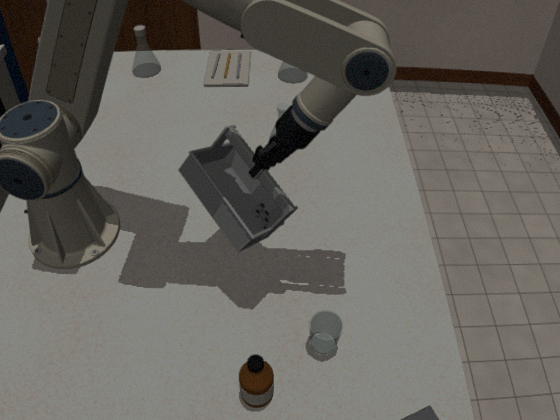

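View pics/s5.png

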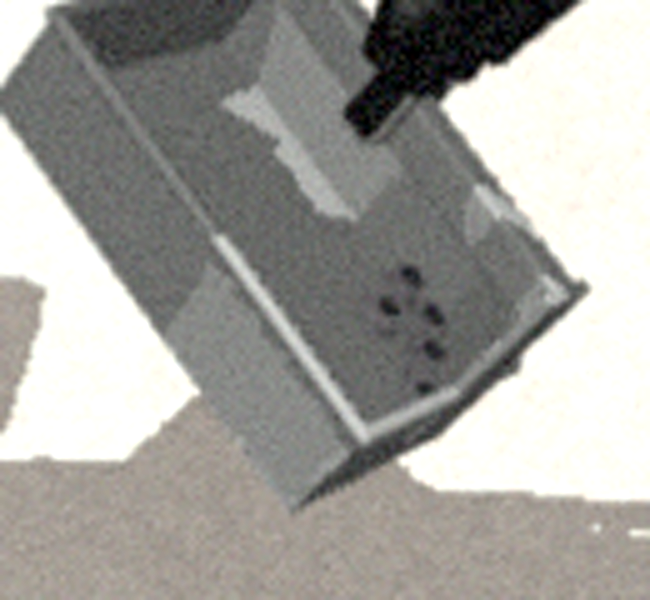

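The five fittings sit at the same pixels as before, within 1-2 enlarged pixels, so everything is at rest. I'm handing in.

```bash
python3 -c "
from rig import *
print(finish_job())"
```

```text
the job is handed in; nothing more can be done
None
```

I gripped the tote by the middle of its bar at 110 N and lifted it about 185 mm. I then tilted it slowly, straight towards the cut-off corner, and handed the job in at about 8.5 s while still holding it. The hand-in gave no verdict.

**Last checks:**
- **Tilt:** 34°, with the tote's x and y axes each about 23° below level. The inner floor at the cut-off corner is about 150 mm above the bench. These figures come from the arm's pose, assuming no slip in the grip; the projected tote outline matched the camera picture.
- **Fittings:** all five are visible and about 10 to 47 mm from the corner point, against a limit of 85 mm.
- **Stillness:** two pictures about 0.5 s apart showed the fittings and the tote in the same place. A simple difference between those pictures was not zero (blurred peak 32 out of 255). I put that down to image noise and edges, because the features lined up by eye.
- **Bystanders:** the bottle and beaker stand where they were. The flask was partly hidden behind the arm in the last picture, so I could only see part of it. Neither the arm nor the tote was taken near it.

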